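Set the thumbwheel of the classroom signal box

ROBOT

A 6-joint arm with a two-finger parallel gripper is mounted at the origin on the work surface. World frame = base frame: x ahead of the robot, y to its left, z up, the work surface at z = 0. Lengths are in m, angles in rad, forces in N, time in s.
With the tool pointing down it reaches from about 0.35 to 0.775 m from the base axis. Payload 7.3 kg.
Tool frame: the origin (TCP) lies on the centre line of the jaws, within the pads' length; the fingertips stand 17 mm ahead of it and the grasp point (between the pads) lies 2 mm behind it (robot.tcp_to_tips is the distance from the TCP to the fingertips, in m); z points along the fingers, y is the line along which they close (so a half turn about z gives the same grasp; the last joint's range is limited). The gripper opens to 92 mm and grips with 3 to 60 N. Pads are 19 mm wide; open, the fingers measure 130 mm over their backs; the gripper's body (75 mm by 190 mm) begins 47 mm behind the grasp point.
Start: joints at [1.108, 0.342, 1.524, -0, 1.275, -0.146], TCP at [0.164, 0.499, 0.244] pointing down, gripper open.
Joint ranges: [-2.53, 2.53], [-0.77, 2.02], [0.04, 2.7], [-1, 4.14], [0.28, 2.66], [-3.11, 3.11]. Speed limits (rad/s): [2.57, 2.57, 3.14, 3.14, 3.14, 3.14].

INTERFACE

Orientations are given as [roll, pitch, yaw] about the fixed x, y, z axes, in that order (R = Rz(yaw) Ry(pitch) Rx(roll)).
In Python, from cell import robot gives the robot as it stands. The module is installed in compiled form; this text tells all that it offers.
- The arm moves only by the tool carry_out, never from a script. Its argument "commands" is a list of rows, each a list of 3 entries, a list of its own where there are three numbers: the shift along the tool's x, y, z in m, then the turn about the tool's z in rad, then the opening, from 0 (shut) to 1 (fully open). In form: [[[dx, dy, dz], yaw, claw], ...]. A call has 1 to 20 rows; each row shifts and turns the commanded pose from where the row before left it, along the tool's axes as they then stand; what a row does not reach is not made up. A row lasts 1/8 s, in which the tool goes at most 62.5 mm and 10.7 degrees, less where a joint would pass 70% of its speed; a pose out of reach is approached as far as the arm can. A call is refused whole if a number of a shift passes 0.0625 or a number of a turn 0.188, either way. A call with a gripper value outside its range is refused whole. The fingers move at their own pace and stop on an object; "newtons" is the grip in N (left out, the last holds). Time passes only in rows, so rows that do not move let the fingers close. It gives the time, the measured TCP pose, the force, the opening and the grip force at its end, in the units of the state.
- robot.observe(): the state, without advancing time (a new reading comes with each control period).
- robot.read_camera(name): name is "scene" or "top"; returns a dict with "pixels" (384x512x3 uint8, red, green, blue), "fx", "fy", "cx", "cy" (pixels), "view" (4x4, takes a point from world to camera coordinates). Camera axes: x right, y up, looking along -z (the intrinsics and any distortion apply to the point x, -y, -z); pixel columns grow to the right and rows downward; lengths in m; the calibration is good to about 2 mm. A picture is of the moment at which its call begins. There is no depth.
- robot.hand_in(): hands the job in; it is judged then, once.
Trained networks look in a picture, given as the dict that the camera call returned (one of the last four; its "shot" number tells which), for a name from the list of things; names that differ only in an ending like _2 or _b are one class to them, and where a whole thing is asked for, a point or a joint stands for the part that bears it (a point fixed in the world has none). Each returns a list of dicts, best first, with "p" (0 to 1); they miss things now and then, are a little off and sometimes report something else, mostly with a low value. They report only what shows in the picture. A call takes as long as a camera call. They do not tell look-alikes from the thing itself.
- robot.find_in(picture, name): "at" ([column, row] in pixels, amid what is visible of it).
- robot.tip_of(picture, name): "at" ([column, row] in pixels: a listed point, or the origin of a listed thing).
The state is a dict: "time": time; "qpos": joint angles; "qvel": joint speeds; "joint_efforts": joint torques, N m; "tool_pos": TCP position; "tool_rot": TCP orientation; "contact_force": force on the tool from outside, world axes, zero at the start; "torque": the same for the moment, N m; "opening": finger opening in m; "grip_force": force on a finger pad.
Only numpy, scipy, OpenCV 4.12 (cv2) and the standard library are available. Lean on these libraries where they do the work, as an engineer would, in place of code of your own. Each camera call takes 0.05 s, during which the arm holds its last target. There are 200 camera calls.

TASK

Slide the dust shutter of the signal box open, roll the edge thumbwheel under it with one fingertip until the long bar on the scale drum lies between the two steel index posts, then slide the shutter fully shut over the wheel again. Press the wheel only gently, well below 12 newtons, and leave the things lying around alone.

Things in the scene. Friction and masses are not known exactly. Their poses are not given: they have to be found in the camera images.
- signal_box: Grey plastic box fixed to the desk, 150 (x) x 200 (y) x 60 mm (z); origin at the centre of its underside, z up, flat top panel at z = 60 mm. Its -x side faces roughly towards the robot. On its top: a shutter over a thumbwheel, a clear cover over a scale drum, a flat grille and flat sockets.
- slot (a point): Centre of the 16 (x) x 50 (y) mm slot in the top panel, at the panel's height, box x = +10 mm, y = 0. A black thumbwheel (radius 26, 12 mm wide, axle along the box's x) sticks up through it, its crown right above this point. How far differs from box to box: crown 3.5 to 12.5 mm above the panel, not measured.
- wheel (a joint): Turn of thumbwheel and scale drum (one axle), -1.8 to 1.2 rad between stops; 0: the drum's long bar is exactly at the index posts; starts at -1.3 to -0.5. It grows as the crown moves to the box's +y: 26 mm of rim per rad. Turns stiffly (about 3.5 N along the rim), stays where left. The axle sits on a spring: 8 N per mm of pressing, up to 6 mm. Over 12 N breaks it.
- index (a point): Middle of the top of the clear cover, 28 (x) x 68 (y) mm, 11 mm above the panel, at box x = +50, y = 0. Under it the white scale drum (radius 22 mm, same axle as the wheel) turns; it has short ticks and one long thick black bar (3 mm) across its width. Two dark steel posts, 4 mm wide, stand at y = 0 on either side of the drum: the index. The drum cannot be touched.
- tab (a point): Centre of the top edge of the shutter's finger tab, 94 mm above the desk; moves with the shutter. The aluminium shutter bridges the wheel, 30 (x) x 74 (y) mm, its roof's top 19 mm above the panel; the tab stands on the roof's middle, 8 mm thick in the box's x, 30 mm wide in y, 15 mm high.
- shutter (a joint): Shutter position in m: 0 fully shut over the wheel, 0.055 fully open; it opens towards the box's -x (towards the robot), slides with about 2 N of friction, has firm end stops and stays where it is left.
- circuit_board: Loose black circuit board with battery holder, 55 x 90 x 15 mm, beside the box; origin at the centre of its underside. Bystander.
- glue_bottle: Loose small bottle, 36 mm in diameter, 85 mm tall, standing beside the box; origin at the centre of its underside. Bystander.
- eraser: Loose white eraser, 22 x 45 x 13 mm, beside the box; origin at the centre of its underside. Bystander.
There are look-alikes about, which are no part of the job. Several things have the shape of the signal_box; the one meant has the colours described above.

How it is judged:
By the outcome, as a careful person would: the job done as asked, in the order asked, and still so for the second after the job is handed in, with the robot touching nothing.
It also fails if it takes over 67 s, if anything falls off the work surface, if the arm or the gripper's body presses on something with over 40 N, if the wrist force passes 120 N, or if a joint passes its speed limit or range.

## Working session

There is one attempt and no reset: what is moved stays moved. The work goes in short steps, Python scripts to look and compute and a tool call to move; the robot and the scene stay as the last step left them, time stands still between calls to the robot, and variables do not carry over. Pictures are saved under pics/ and viewed, at most 10 in all, crops included, and the job is handed in when it is done.

Besides the shell and the picture viewer there is one more tool, called after "Request:" as name([rows], argument=value, ...), one row to a line, values as JSON. carry_out: Moves the arm, as the interface text tells. Its arguments: {"type":"object","properties":{"commands":{"type":"array"},"newtons":{"type":"number"}},"required":["commands"]}

```bash
mkdir -p pics; cat > h.py <<'E'
from cell import robot
import numpy as np, cv2
def save(p,n): cv2.imwrite('pics/'+n,cv2.cvtColor(p['pixels'],cv2.COLOR_RGB2BGR))
def ray(p,uv):
    V=np.array(p['view']);R,t=V[:3,:3],V[:3,3]
    d=np.array([(uv[0]-p['cx'])/p['fx'],-(uv[1]-p['cy'])/p['fy'],-1.])
    return -R.T@t, R.T@d
def at_z(p,uv,z):
    c,d=ray(p,uv); return c+d*(z-c[2])/d[2]
def proj(p,X):
    V=np.array(p['view']);q=V[:3,:3]@np.array(X)+V[:3,3]
    return np.array([p['cx']+p['fx']*q[0]/-q[2],p['cy']-p['fy']*q[1]/-q[2]])
E
python3 - <<'E'
from h import *
a=robot.read_camera('scene');b=robot.read_camera('top')
im=np.vstack([a['pixels'],b['pixels']]);im=im
save(a,'s0.png');save(b,'t0.png')
print([k for k in a], a['fx'],b['fx'], a.get('dist'))
for n,z in [('signal_box',0),('slot',.06),('index',.071),('tab',.094),('circuit_board',0),('glue_bottle',0),('eraser',0)]:
    for p,c in((a,'s'),(b,'t')):
        for r in robot.tip_of(p,n)[:3]: print(n,c,round(r['p'],2),np.round(r['at']),at_z(p,r['at'],z).round(3))
print(robot.observe())
E
```

```text
['pixels', 'fx', 'fy', 'cx', 'cy', 'view', 'shot'] 347.6194151886015 471.8876073843417 None
signal_box s 0.85 [230. 232.] [0.561 0.145 0.   ]
signal_box s 0.62 [351. 334.] [0.474 0.493 0.   ]
signal_box s 0.58 [333. 215.] [0.303 0.222 0.   ]
signal_box t 0.94 [252. 178.] [0.542 0.137 0.   ]
signal_box t 0.77 [134. 197.] [0.475 0.487 0.   ]
signal_box t 0.76 [220. 263.] [0.288 0.222 0.   ]
slot s 0.97 [227. 213.] [0.563 0.139 0.06 ]
slot s 0.91 [352. 320.] [0.485 0.493 0.06 ]
slot s 0.57 [335. 196.] [0.302 0.217 0.06 ]
slot t 0.83 [126. 192.] [0.48  0.494 0.06 ]
slot t 0.73 [251. 170.] [0.552 0.14  0.06 ]
slot t 0.63 [222. 251.] [0.319 0.217 0.06 ]
index s 0.94 [213. 211.] [0.593 0.126 0.071]
index s 0.69 [319. 199.] [0.351 0.215 0.071]
index s 0.67 [330. 320.] [0.524 0.478 0.071]
index t 0.96 [132. 178.] [0.518 0.479 0.071]
index t 0.83 [225. 242.] [0.345 0.208 0.071]
tab s 0.71 [336. 188.] [0.309 0.221 0.094]
tab s 0.63 [357. 305.] [0.477 0.487 0.094]
tab s 0.62 [229. 201.] [0.556 0.137 0.094]
tab t 0.75 [123. 191.] [0.478 0.495 0.094]
tab t 0.54 [252. 167.] [0.554 0.136 0.094]
circ
[... 378 characters left out ...]
4.] [0.519 0.29  0.   ]
{'time': 0.8, 'qpos': array([ 1.10798370e+00,  3.41964462e-01,  1.52412675e+00,  2.00691955e-05,
        1.27540838e+00, -1.46012007e-01]), 'qvel': array([-0.00127478,  0.00040187, -0.00086358, -0.00052197,  0.00011826,
        0.00069921]), 'joint_efforts': array([-1.20746608e-04, -4.31087995e+01, -2.44462055e+01,  7.16734864e-02,
        4.81337460e-02, -4.51207242e-06]), 'tool_pos': array([0.1635328 , 0.49888385, 0.24374961]), 'tool_rot': array([ 3.14149779e+00, -5.45672873e-06,  2.82478619e+00]), 'contact_force': array([1.26989619, 0.36062711, 0.35749092]), 'torque': array([ 0.00782628, -0.03441258,  0.00382648]), 'grip_force': 0.0, 'opening': 0.09167476149947361}
```

View pics/s0.png

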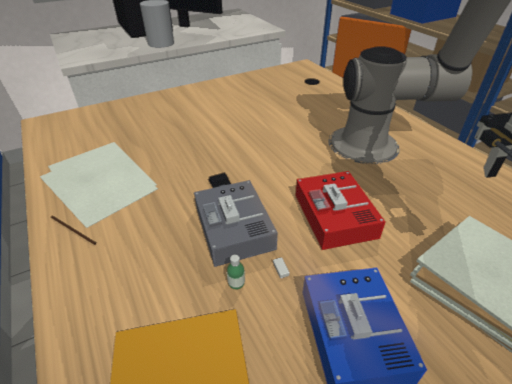

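View pics/t0.png

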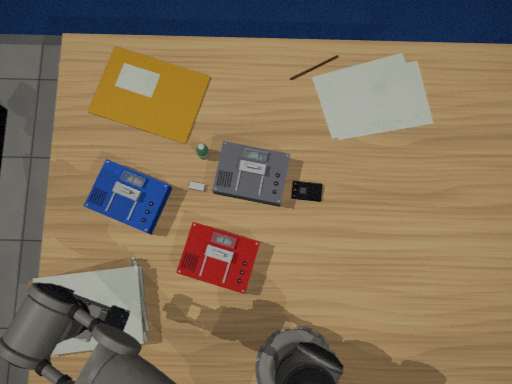

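The scene picture has the grey box at about (235,220) and the top picture at about (252,173). The red and blue boxes are look-alikes. The bottle is at (235,272), the eraser at (281,267) and the board at (220,181) in the scene picture.

```bash
python3 - <<'E'
import cv2,numpy as np
a=cv2.imread('pics/s0.png')[170:270,185:285];b=cv2.imread('pics/t0.png')[125:225,202:302]
im=np.hstack([cv2.resize(x,None,fx=4,fy=4,interpolation=cv2.INTER_CUBIC) for x in(a,b)])
cv2.imwrite('pics/c0.png',im)
E
```

```text
(no output)
```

View pics/c0.png

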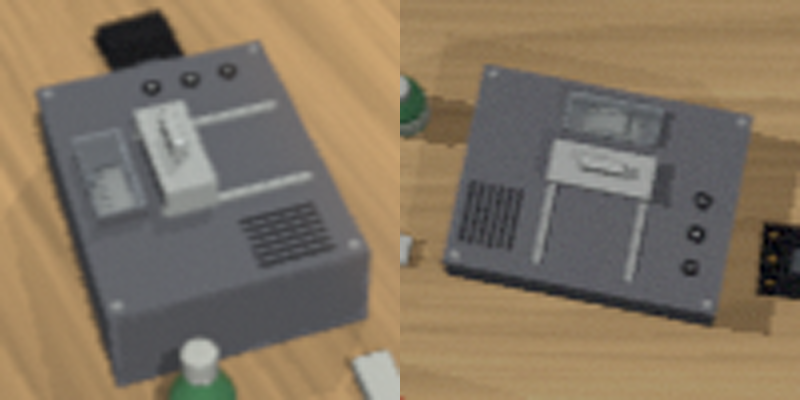

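```bash
python3 - <<'E'
from h import *
from scipy.optimize import least_squares
a=robot.read_camera('scene');b=robot.read_camera('top')
C=[(.075,-.1),(-.075,-.1),(-.075,.1),(.075,.1)]
s=[(38,92),(260,42),(370,252),(112,308)]
t=[(750,116),(716,312),(446,262),(487,66)]
S=[np.array(x)/4+[185,170] for x in s];T=[(np.array(x)-[400,0])/4+[202,125] for x in t]
def W(v,c,z):
    x,y,w=v[:3];return [x+c[0]*np.cos(w)-c[1]*np.sin(w),y+c[0]*np.sin(w)+c[1]*np.cos(w),z]
def f(v,sel=3):
    r=[]
    for c,p,q in zip(C,S,T):
        if sel&1:r+=list(proj(a,W(v,c,.06))-p)
        if sel&2:r+=list(proj(b,W(v,c,.06))-q)
    return r
for sel in(1,2,3):
    o=least_squares(f,[.54,.137,-.15],args=(sel,));print(sel,o.x.round(4),np.round(o.fun,1))
v=o.x
for n,c,z in[('slot',(.01,0),.06),('tab',(.01,0),.094),('index',(.05,0),.071)]:print(n,np.round(W(v,c,z),4),proj(a,W(v,c,z)).round(),proj(b,W(v,c,z)).round())
for p,n in((a,(95,60)),(a,(50,92))):pass
print(b['view'],a['view'])
E
```

```text
1 [ 0.546   0.1384 -0.1762] [-0.2 -1.5  0.4 -1.1  0.6 -0.8 -0.7  2.3]
2 [ 0.5477  0.1364 -0.165 ] [ 1.  -0.5  0.5  0.6 -0.7  0.2 -0.7 -0.5]
3 [ 0.5466  0.1374 -0.1707] [-0.8 -1.5  0.7  0.1 -0.2 -1.3 -0.1  1.2  0.3 -1.2 -1.2  0.4 -0.8  2.2
 -0.9 -0.3]
slot [0.5564 0.1357 0.06  ] [229. 211.] [252. 169.]
tab [0.5564 0.1357 0.094 ] [228. 201.] [252. 166.]
index [0.5958 0.1289 0.071 ] [212. 212.] [255. 155.]
[[ 0.02128628 -0.99973     0.00931749  0.11780778]
 [ 0.98459877  0.02257987  0.17336496 -0.49887386]
 [-0.17352854  0.0054837   0.98481357 -1.32743452]
 [ 0.          0.          0.          1.        ]] [[-8.73144580e-01  4.87461112e-01 -4.54452103e-04  3.48562034e-01]
 [-3.12307811e-01 -5.58692166e-01  7.68327336e-01  1.44910803e-01]
 [ 3.74275798e-01  6.71002778e-01  6.40056950e-01 -1.16571184e+00]
 [ 0.00000000e+00  0.00000000e+00  0.00000000e+00  1.00000000e+00]]
```

Request:
carry_out([
  [[0, 0, 0], 0.178, 0.5],
  [[0, 0, 0], 0.178, 0.5],
  [[0, 0, 0], 0.178, 0.5],
  [[0, 0, 0], 0.178, 0.5],
  [[0, 0, 0], 0.178, 0.5],
  [[0, 0, 0], 0.178, 0.5],
  [[0, 0, 0], 0.178, 0.5],
  [[0, 0, 0], 0.178, 0.5],
  [[-0.029, 0.045, 0], 0, 0.5],
  [[-0.029, 0.045, 0], 0, 0.5],
  [[-0.029, 0.045, 0], 0, 0.5],
  [[-0.029, 0.045, 0], 0, 0.5],
  [[-0.029, 0.045, 0], 0, 0.5],
  [[-0.029, 0.045, 0], 0, 0.5],
  [[-0.029, 0.045, 0], 0, 0.5],
  [[-0.029, 0.045, 0], 0, 0.5],
  [[-0.029, 0.045, 0], 0, 0.5],
  [[-0.029, 0.045, 0], 0, 0.5],
  [[0, 0, 0], 0, 0.5],
], newtons=8)

```text
time: 3.28
tool_pos: [0.56, 0.1341, 0.243]
tool_rot: [3.141, 0.001, 1.396]
contact_force: [-0.6, 0.6, -0.6]
opening: 0.0455
grip_force: 0.0
```

```bash
cat >> h.py <<'E'
BX=np.array([.5466,.1374]);BW=-.1707
def st():
    o=robot.observe();d=np.array(o['tool_pos'][:2])-BX;c,s=np.cos(BW),np.sin(BW)
    print('t',round(o['time'],2),'box xy mm',np.round(1000*np.array([c*d[0]+s*d[1],-s*d[0]+c*d[1]]),1),'tipz',round(1000*o['tool_pos'][2]-17,2),'rot',np.round(o['tool_rot'],4),'F',np.round(o['contact_force'],2),'op',round(o['opening'],4),'gf',round(o['grip_force'],2))
E
python3 -c "
from h import *
st()"
```

```text
t 3.27 box xy mm [13.8 -0.9] tipz 225.96 rot [3.1414e+00 5.0000e-04 1.3965e+00] F [-0.57  0.56 -0.58] op 0.0455 gf 0.0
```

Request:
carry_out([
  [[0.001, -0.004, 0.03], 0, 0.5],
  [[0, 0, 0.03], 0, 0.5],
  [[0, 0, 0.03], 0, 0.5],
  [[0, 0, 0.025], 0, 0.5],
  [[0, 0, 0.018], 0, 0.5],
  [[0, 0, 0.01], 0, 0.5],
  [[0, 0, 0], 0, 0.4],
  [[0, 0, 0], 0, 0.3],
  [[0, 0, 0], 0, 0.2],
  [[0, 0, 0], 0, 0.1],
  [[0, 0, 0], 0, 0.05],
  [[0, 0, 0], 0, 0.05],
  [[0, 0, 0], 0, 0.05],
], newtons=8)

```text
time: 4.9
tool_pos: [0.5548, 0.1386, 0.1013]
tool_rot: [3.14, -0.0, 1.401]
contact_force: [2.0, -0.9, 4.1]
opening: 0.0082
grip_force: 8.0
```

```bash
python3 -c "
from h import *
st()
a=robot.read_camera('scene')
cv2.imwrite('pics/s1.png',cv2.resize(a['pixels'][90:290,130:330,::-1],None,fx=3,fy=3,interpolation=cv2.INTER_CUBIC))"
```

```text
t 4.9 box xy mm [7.9 2.6] tipz 84.31 rot [ 3.1400e+00 -5.0000e-04  1.4007e+00] F [ 2.02 -0.9   4.1 ] op 0.0082 gf 8.0
```

View pics/s1.png

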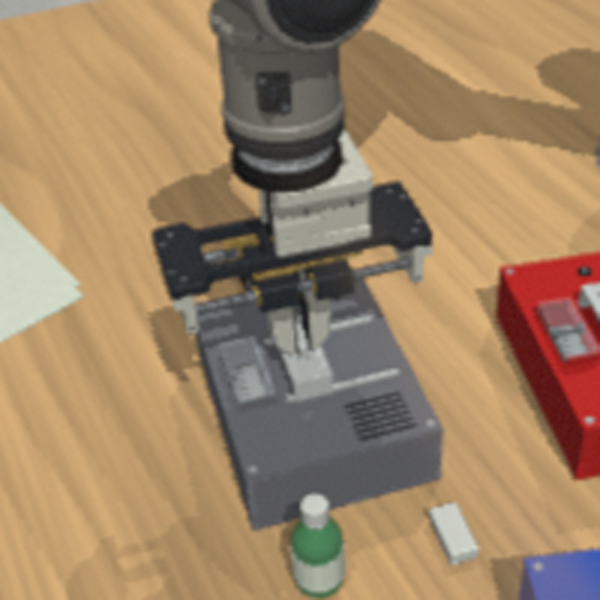

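The gripper holds the tab: the picture shows the fingers on it at (300,330), with the opening at 8.2 mm. Next I pull the shutter open.

Request:
carry_out([
  [[0, -0.004, 0], 0, 0.05],
  [[0, -0.008, 0], 0, 0.05],
  [[0, -0.01, 0], 0, 0.05],
  [[0, -0.01, 0], 0, 0.05],
  [[0, -0.01, 0], 0, 0.05],
  [[0, -0.008, 0], 0, 0.05],
  [[0, -0.005, 0], 0, 0.05],
  [[0, -0.002, 0], 0, 0.05],
  [[0, 0, 0], 0, 0.05],
])

```text
time: 6.08
tool_pos: [0.5022, 0.1478, 0.1014]
tool_rot: [3.132, -0.002, 1.401]
contact_force: [15.5, -2.7, -5.7]
opening: 0.0114
grip_force: 8.0
```

```bash
python3 -c "
from h import *
st()"
```

```text
t 6.08 box xy mm [-45.5   2.7] tipz 84.38 rot [ 3.1318e+00 -1.7000e-03  1.4008e+00] F [15.48 -2.69 -5.68] op 0.0114 gf 8.0
```

Request:
carry_out([
  [[0, 0.002, 0], 0, 0.15],
  [[0, 0, 0], 0, 0.3],
  [[0, 0, 0], 0, 0.4],
  [[0, 0, -0.02], 0, 0.4],
  [[0, 0, -0.04], 0, 0.4],
  [[0, 0, -0.05], 0, 0],
  [[-0.05, 0, 0], 0, 0],
  [[-0.05, 0, 0], 0, 0],
  [[0, 0, 0], 0, 0],
])

```text
time: 7.2
tool_pos: [0.4818, 0.0471, 0.2104]
tool_rot: [-3.14, 0.001, 1.397]
contact_force: [0.3, 0.1, -0.1]
opening: 0.0025
grip_force: 0.0
```

```bash
python3 -c "
from h import *
st()
a=robot.read_camera('scene');b=robot.read_camera('top')
A=cv2.resize(a['pixels'][170:270,185:285,::-1],None,fx=4,fy=4,interpolation=cv2.INTER_CUBIC)
B=cv2.resize(b['pixels'][125:225,202:302,::-1],None,fx=4,fy=4,interpolation=cv2.INTER_CUBIC)
cv2.imwrite('pics/s2.png',np.hstack([A,B]))"
```

```text
t 7.2 box xy mm [ -48.5 -100. ] tipz 193.39 rot [-3.1396e+00  6.0000e-04  1.3972e+00] F [ 0.32  0.13 -0.08] op 0.0025 gf 0.0
```

View pics/s2.png

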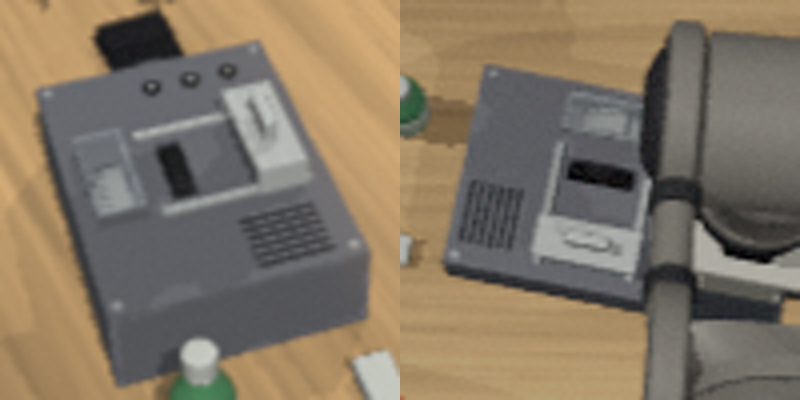

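The shutter is open. The wheel shows black at crop (172,170) in the scene view and (600,176) in the top view, which matches the projected slot. I move above it with the fingers shut, placing the +x finger over the wheel.

Request:
carry_out([
  [[0.047, 0.024, 0], 0, 0],
  [[0.046, 0.0245, 0], 0, 0],
  [[0, 0, 0.03], 0, 0],
  [[0, 0, 0.035], 0, 0],
  [[0, 0, 0.03], 0, 0],
  [[0, 0, 0.017], 0, 0],
  [[0, 0, 0.005], 0, 0],
  [[0, 0, 0], 0, 0],
  [[0, 0, 0], 0, 0],
])

```text
time: 8.43
tool_pos: [0.5471, 0.1333, 0.0946]
tool_rot: [3.14, -0.001, 1.401]
contact_force: [0.8, -0.2, 0.3]
opening: 0.0004
grip_force: 0.0
```

```bash
python3 -c "
from h import *
st()
a=robot.read_camera('scene')
A=cv2.resize(a['pixels'][180:240,195:255,::-1],None,fx=8,fy=8,interpolation=cv2.INTER_CUBIC)
cv2.imwrite('pics/s3.png',A)"
```

```text
t 8.43 box xy mm [ 1.2 -4. ] tipz 77.57 rot [ 3.1401e+00 -6.0000e-04  1.4013e+00] F [ 0.76 -0.17  0.28] op 0.0004 gf 0.0
```

View pics/s3.png

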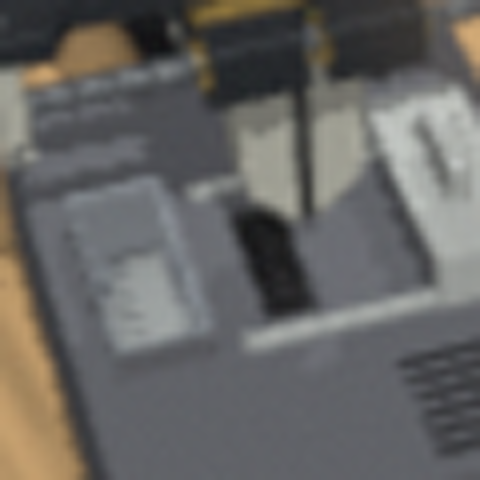

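The finger tips taper towards the split, which is at (303,215) here, by the -x edge of the wheel. I shift 4 mm towards +x and then feel downwards in small steps.

Request:
carry_out([
  [[0, 0.004, 0.002], 0, 0],
  [[0, 0, 0.001], 0, 0],
  [[0, 0, 0.001], 0, 0],
  [[0, 0, 0], 0, 0],
  [[0, 0, 0], 0, 0],
])

```text
time: 9.1
tool_pos: [0.5505, 0.1321, 0.0897]
tool_rot: [-3.142, -0.0, 1.401]
contact_force: [0.5, 0.1, 0.6]
opening: 0.0002
grip_force: 0.0
```

Request:
carry_out([
  [[0, 0, 0.001], 0, 0],
  [[0, 0, 0], 0, 0],
  [[0, 0, 0], 0, 0],
])

```text
time: 9.48
tool_pos: [0.5506, 0.1322, 0.0887]
tool_rot: [-3.142, -0.0, 1.401]
contact_force: [0.3, -0.1, -0.8]
opening: 0.0006
grip_force: 0.0
```

Request:
carry_out([
  [[0, 0, 0.001], 0, 0],
  [[0, 0, 0], 0, 0],
  [[0, 0, 0], 0, 0],
])

```text
time: 9.85
tool_pos: [0.5506, 0.1322, 0.0877]
tool_rot: [3.142, -0.0, 1.401]
contact_force: [-0.0, 0.4, 0.3]
opening: 0.0008
grip_force: 0.0
```

Request:
carry_out([
  [[0, 0, 0.001], 0, 0],
  [[0, 0, 0], 0, 0],
  [[0, 0, 0], 0, 0],
])

```text
time: 10.22
tool_pos: [0.5507, 0.1322, 0.0869]
tool_rot: [3.141, -0.0, 1.401]
contact_force: [0.8, -0.1, 2.2]
opening: 0.0011
grip_force: 0.7
```

Request:
carry_out([
  [[0, 0, 0.0005], 0, 0],
  [[0, 0, 0], 0, 0],
  [[0, 0, 0], 0, 0],
])

```text
time: 10.6
tool_pos: [0.5507, 0.1321, 0.0864]
tool_rot: [3.141, -0.0, 1.401]
contact_force: [0.6, 0.0, 3.9]
opening: 0.0005
grip_force: 1.9
```

Request:
carry_out([
  [[0, 0, 0.0003], 0, 0],
  [[0.001, 0, 0], 0, 0],
  [[0.001, 0, 0], 0, 0],
  [[0.001, 0, 0], 0, 0],
  [[0.001, 0, 0], 0, 0],
  [[0, 0, 0], 0, 0],
])

```text
time: 11.35
tool_pos: [0.5513, 0.1355, 0.0861]
tool_rot: [3.141, 0.001, 1.401]
contact_force: [-0.3, -3.3, 5.4]
opening: 0.0006
grip_force: 2.8
```

```bash
python3 -c "
from h import *
st()
a=robot.read_camera('scene')
A=cv2.resize(a['pixels'][180:240,195:255,::-1],None,fx=8,fy=8,interpolation=cv2.INTER_CUBIC)
cv2.imwrite('pics/s4.png',A)"
```

```text
t 11.35 box xy mm [ 5.  -1.1] tipz 69.13 rot [3.1414e+00 9.0000e-04 1.4009e+00] F [-0.29 -3.29  5.39] op 0.0006 gf 2.79
```

View pics/s4.png

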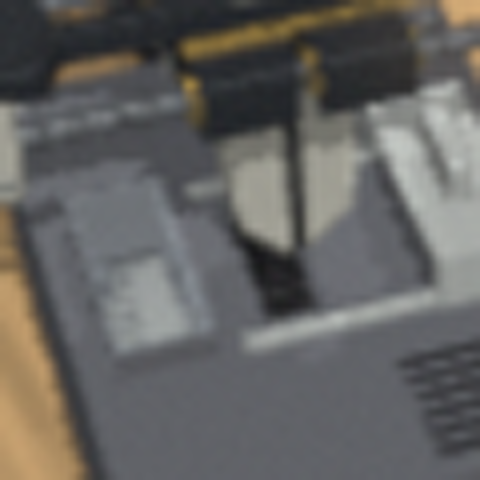

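Request:
carry_out([
  [[0.001, 0, 0], 0, 0],
  [[0.001, 0, 0], 0, 0],
  [[0.001, 0, 0], 0, 0],
  [[0.001, 0, 0], 0, 0],
  [[0, 0, 0], 0, 0],
])

```text
time: 12.02
tool_pos: [0.5519, 0.1394, 0.0861]
tool_rot: [3.141, 0.001, 1.401]
contact_force: [-0.9, -3.0, 5.7]
opening: 0.0009
grip_force: 2.8
```

Request:
carry_out([
  [[0.001, 0, 0], 0, 0],
  [[0.001, 0, 0], 0, 0],
  [[0.001, 0, 0], 0, 0],
  [[0, 0, 0], 0, 0],
])

```text
time: 12.52
tool_pos: [0.5525, 0.1423, 0.0861]
tool_rot: [3.141, 0.001, 1.401]
contact_force: [-0.6, -3.4, 5.6]
opening: 0.0005
grip_force: 2.8
```

```bash
cat >> h.py <<'E'
def W(c,z):
    x,y=c;return [BX[0]+x*np.cos(BW)-y*np.sin(BW),BX[1]+x*np.sin(BW)+y*np.cos(BW),z]
def rect(p,z=.066,n=8,hx=24,hy=40):
    # rectified drum window: columns = box y (left +y), rows = box x (top +x), n px/mm
    src=np.float32([proj(p,W((.05+sx*hx/1000,sy*hy/1000),z)) for sx,sy in((1,1),(1,-1),(-1,-1),(-1,1))])
    dst=np.float32([[0,0],[2*hy*n,0],[2*hy*n,2*hx*n],[0,2*hx*n]])
    return cv2.warpPerspective(p['pixels'],cv2.getPerspectiveTransform(src,dst),(2*hy*n,2*hx*n),flags=cv2.INTER_CUBIC)[:,:,::-1]
E
python3 -c "
from h import *
st()
a=robot.read_camera('scene');b=robot.read_camera('top')
cv2.imwrite('pics/s5.png',np.vstack([rect(a,n=6),rect(b,n=6)]))
cv2.imwrite('pics/s5full.png',np.hstack([cv2.resize(a['pixels'][170:270,185:285,::-1],(400,400)),cv2.resize(b['pixels'][125:225,202:302,::-1],(400,400))]))
for y in(-.01,0,.01):print([proj(a,W((.05+x,y),.068)).round(1).tolist() for x in(-.012,.012)])
"
```

```text
t 12.53 box xy mm [4.9 5.9] tipz 69.12 rot [3.1414e+00 1.0000e-03 1.4009e+00] F [-0.63 -3.41  5.58] op 0.0005 gf 2.77
[[216.2, 208.8], [206.3, 211.2]]
[[217.3, 211.6], [207.2, 214.0]]
[[218.3, 214.4], [208.2, 216.9]]
```

View pics/s5.png

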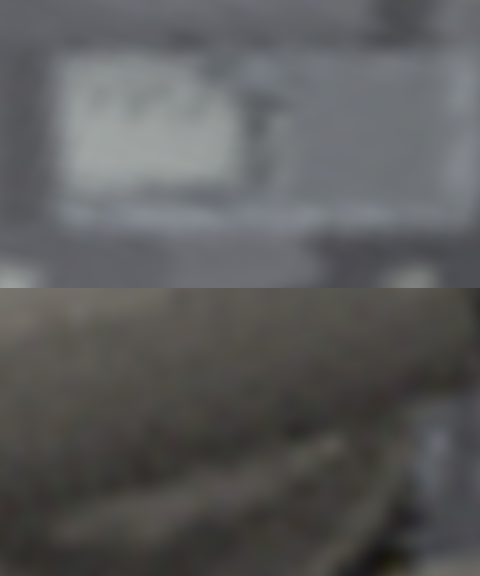

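Only the scene camera sees the drum; the arm blocks the top camera. A dark line is emerging at the drum's horizon at about column 260. Next I unroll the drum surface, with its axle at z = 44 mm, to read the angle.

```bash
cat >> h.py <<'E'
def unroll(p,pix=None,ax=.044,n=300):
    pix=p['pixels'] if pix is None else pix
    th=np.linspace(-1.0,1.0,n);xs=np.linspace(.064,.036,80)
    m=np.array([[proj(p,W((x,.022*np.sin(t)),ax+.022*np.cos(t))) for t in th] for x in xs],np.float32)
    return th,cv2.remap(pix,m[...,0],m[...,1],cv2.INTER_CUBIC)[:,:,::-1]
E
python3 -c "
from h import *
a=robot.read_camera('scene');o=cv2.imread('pics/s0.png')[:,:,::-1].copy()
th,u=unroll(a);_,v=unroll(a,o)
cv2.imwrite('pics/u.png',cv2.resize(np.vstack([v,u]),(750,400)))
for q in(v,u):
  g=q[25:55].mean((0,2));print(list(zip(th[::10].round(2).tolist(),g[::10].astype(int).tolist())))
d=-np.array(ray(a,proj(a,W((.05,0),.066)))[1]);c,s=np.cos(BW),np.sin(BW);print('to cam y,z',-s*d[0]+c*d[1],d[2])
"
```

```text
[(-1.0, 99), (-0.93, 97), (-0.87, 97), (-0.8, 97), (-0.73, 97), (-0.67, 97), (-0.6, 98), (-0.53, 99), (-0.46, 102), (-0.4, 107), (-0.33, 114), (-0.26, 122), (-0.2, 128), (-0.13, 133), (-0.06, 136), (0.0, 138), (0.07, 140), (0.14, 142), (0.2, 143), (0.27, 144), (0.34, 144), (0.4, 144), (0.47, 145), (0.54, 146), (0.61, 145), (0.67, 145), (0.74, 147), (0.81, 147), (0.87, 147), (0.94, 145)]
[(-1.0, 119), (-0.93, 119), (-0.87, 119), (-0.8, 119), (-0.73, 119), (-0.67, 119), (-0.6, 120), (-0.53, 120), (-0.46, 121), (-0.4, 121), (-0.33, 118), (-0.26, 113), (-0.2, 107), (-0.13, 104), (-0.06, 110), (0.0, 124), (0.07, 139), (0.14, 149), (0.2, 153), (0.27, 153), (0.34, 153), (0.4, 154), (0.47, 156), (0.54, 157), (0.61, 156), (0.67, 156), (0.74, 158), (0.81, 159), (0.87, 159), (0.94, 157)]
to cam y,z 0.7229157728956649 0.6989876926606038
```

View pics/u.png

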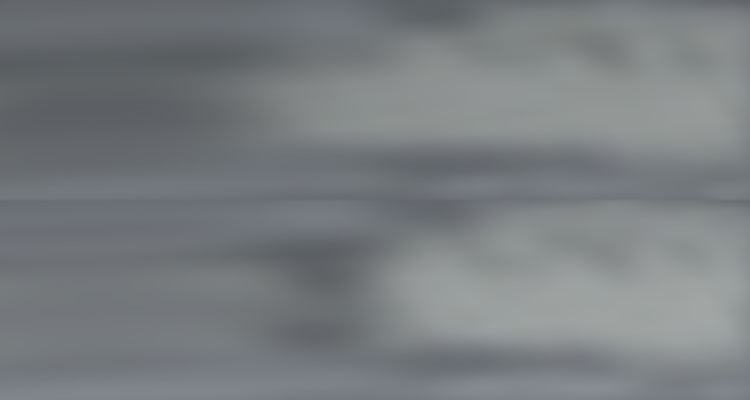

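Request:
carry_out([
  [[0, 0, -0.005], 0, 0],
  [[0, 0, -0.03], 0, 0],
  [[0, 0, -0.05], 0, 0],
  [[-0.05, 0, -0.02], 0, 0],
  [[-0.06, 0, 0], 0, 0],
  [[-0.06, 0, 0], 0, 0],
  [[-0.06, 0, 0], 0, 0],
  [[0, 0, 0], 0, 0],
  [[0, 0, 0], 0, 0],
])

```text
time: 13.8
tool_pos: [0.5134, -0.0833, 0.1907]
tool_rot: [-3.141, -0.001, 1.4]
contact_force: [-0.2, 0.5, 0.3]
opening: 0.0007
grip_force: 0.0
```

```bash
python3 -c "
from h import *
st()
a=robot.read_camera('scene');b=robot.read_camera('top')
save(a,'s6.png');save(b,'t6.png')
cv2.imwrite('pics/r6.png',np.vstack([rect(a,n=6),rect(b,n=6)]))
for p in(a,b):
  th,u=unroll(p)
  g=u[25:55].mean((0,2));print(list(zip(th[::10].round(2).tolist(),g[::10].astype(int).tolist())))
"
```

```text
t 13.8 box xy mm [   4.8 -223.2] tipz 173.74 rot [-3.1411e+00 -8.0000e-04  1.3999e+00] F [-0.22  0.48  0.31] op 0.0007 gf 0.0
[(-1.0, 115), (-0.93, 116), (-0.87, 116), (-0.8, 116), (-0.73, 117), (-0.67, 117), (-0.6, 117), (-0.53, 117), (-0.46, 117), (-0.4, 115), (-0.33, 111), (-0.26, 106), (-0.2, 102), (-0.13, 104), (-0.06, 115), (0.0, 129), (0.07, 142), (0.14, 149), (0.2, 151), (0.27, 151), (0.34, 151), (0.4, 151), (0.47, 152), (0.54, 154), (0.61, 153), (0.67, 153), (0.74, 155), (0.81, 154), (0.87, 153), (0.94, 152)]
[(-1.0, 124), (-0.93, 128), (-0.87, 131), (-0.8, 133), (-0.73, 136), (-0.67, 138), (-0.6, 138), (-0.53, 139), (-0.46, 140), (-0.4, 141), (-0.33, 139), (-0.26, 129), (-0.2, 112), (-0.13, 103), (-0.06, 110), (0.0, 125), (0.07, 136), (0.14, 141), (0.2, 142), (0.27, 141), (0.34, 140), (0.4, 139), (0.47, 138), (0.54, 137), (0.61, 136), (0.67, 135), (0.74, 134), (0.81, 134), (0.87, 133), (0.94, 133)]
```

View pics/r6.png

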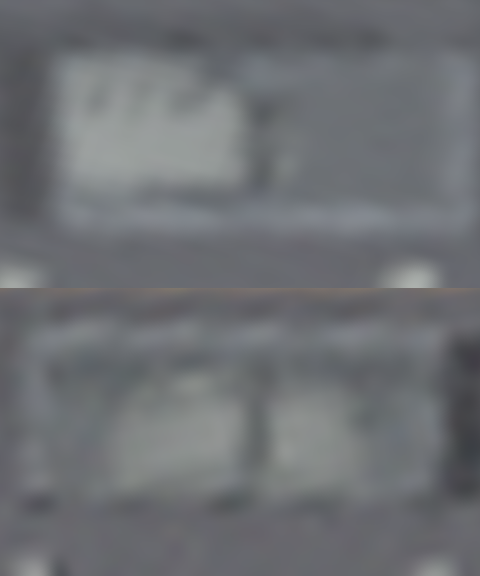

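The bar sits at column 257 in the top view, about 3.2 mm short of the index, and the scene view agrees at about -0.145 rad. That needs about 3.8 mm more of rim, so I return for a short stroke.

Request:
carry_out([
  [[0.0615, 0, 0], 0, 0],
  [[0.06, 0, 0], 0, 0],
  [[0.06, 0, 0], 0, 0],
  [[0.04, 0, 0], 0, 0],
  [[0, 0, 0.04], 0, 0],
  [[0, 0, 0.04], 0, 0],
  [[0, 0, 0.02], 0, 0],
  [[0, 0, 0.002], 0, 0],
  [[0, 0, 0.001], 0, 0],
  [[0, 0, 0.001], 0, 0],
  [[0, 0, 0.0005], 0, 0],
  [[0, 0, 0.0005], 0, 0],
  [[0, 0, 0], 0, 0],
  [[0, 0, 0], 0, 0],
])

```text
time: 15.65
tool_pos: [0.5514, 0.1346, 0.0864]
tool_rot: [3.141, -0.0, 1.401]
contact_force: [-0.3, 0.2, 4.8]
opening: 0.0003
grip_force: 2.1
```

```bash
python3 -c "
from h import *
st()"
```

```text
t 15.65 box xy mm [ 5.2 -1.9] tipz 69.38 rot [ 3.1406e+00 -4.0000e-04  1.4007e+00] F [-0.28  0.22  4.85] op 0.0003 gf 2.05
```

Request:
carry_out([
  [[0, 0, 0.0002], 0, 0],
  [[0.001, 0, 0], 0, 0],
  [[0.001, 0, 0], 0, 0],
  [[0.001, 0, 0], 0, 0],
  [[0.001, 0, 0], 0, 0],
  [[0, 0, 0], 0, 0],
  [[0, 0, 0], 0, 0],
])

```text
time: 16.52
tool_pos: [0.5519, 0.1377, 0.0861]
tool_rot: [3.141, 0.001, 1.401]
contact_force: [-0.3, -2.7, 6.4]
opening: 0.0008
grip_force: 3.0
```

```bash
python3 -c "
from h import *
st()
a=robot.read_camera('scene')
th,u=unroll(a)
g=u[25:55].mean((0,2));i=g[90:220].argmin()+90;print(th[i],list(zip(th[90:220:6].round(2).tolist(),g[90:220:6].astype(int).tolist())))"
```

```text
t 16.52 box xy mm [5.2 1.2] tipz 69.08 rot [3.1409e+00 1.0000e-03 1.4008e+00] F [-0.29 -2.69  6.42] op 0.0008 gf 2.96
-0.02341137123745818 [(-0.4, 129), (-0.36, 131), (-0.32, 132), (-0.28, 132), (-0.24, 130), (-0.2, 127), (-0.16, 121), (-0.12, 115), (-0.08, 110), (-0.04, 106), (0.0, 107), (0.04, 112), (0.08, 120), (0.12, 130), (0.16, 140), (0.2, 147), (0.24, 151), (0.28, 154), (0.32, 154), (0.36, 154), (0.4, 154), (0.44, 155)]
```

Request:
carry_out([
  [[0.0006, 0, 0], 0, 0],
  [[0, 0, 0], 0, 0],
  [[0, 0, -0.005], 0, 0],
  [[0, 0, -0.03], 0, 0],
  [[0, 0, -0.05], 0, 0],
  [[-0.05, 0, -0.02], 0, 0],
  [[-0.06, 0, 0], 0, 0],
  [[-0.06, 0, 0], 0, 0],
  [[-0.06, 0, 0], 0, 0],
  [[0, 0, 0], 0, 0],
  [[0, 0, 0], 0, 0],
])

```text
time: 17.95
tool_pos: [0.5127, -0.0872, 0.1905]
tool_rot: [-3.141, -0.001, 1.4]
contact_force: [0.0, 0.8, -0.4]
opening: 0.0003
grip_force: 0.0
```

```bash
python3 -c "
from h import *
st()
a=robot.read_camera('scene');b=robot.read_camera('top')
save(a,'s7.png');save(b,'t7.png')
cv2.imwrite('pics/r7.png',np.vstack([rect(a,n=6),rect(b,n=6)]))
for p in(a,b):
  th,u=unroll(p);g=u[25:55].mean((0,2))[80:230];t=th[80:230];w=np.clip(g.min()+20-g,0,None);print('bar',(t*w).sum()/w.sum())
# edges of cover / drum in top view
r=rect(b,z=.071,n=6).astype(float).mean(2)[90:180].mean(0);print(r[::8].astype(int).tolist())
"
```

```text
t 17.95 box xy mm [   4.7 -227.1] tipz 173.48 rot [-3.1408e+00 -8.0000e-04  1.4000e+00] F [ 0.03  0.79 -0.44] op 0.0003 gf 0.0
bar -0.03764577987463982
bar 0.010389056483903777
[99, 99, 103, 109, 115, 117, 115, 111, 110, 110, 110, 110, 110, 110, 111, 114, 119, 123, 125, 127, 131, 134, 136, 137, 136, 135, 133, 130, 123, 113, 107, 110, 121, 131, 136, 137, 136, 134, 130, 127, 125, 123, 122, 120, 117, 114, 112, 109, 108, 108, 110, 112, 114, 115, 111, 101, 88, 77, 73, 73]
```

View pics/r7.png

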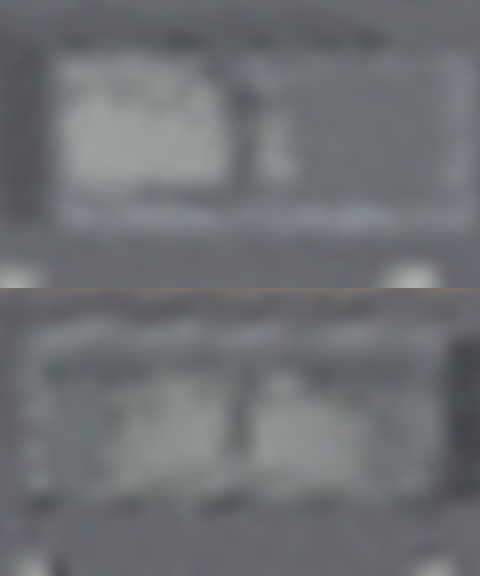

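```bash
python3 -c "
from h import *
a=robot.read_camera('scene');b=robot.read_camera('top')
for nm,p in(('s',a),('t',b)):
  R={}
  for k in('6','7'):
    q=dict(p);q['pixels']=cv2.imread(f'pics/{nm}{k}.png')[:,:,::-1].copy()
    R[k]=rect(q,z=.068,n=4).astype(float).mean(2)
  print(nm,'cols y=',[40-c/4 for c in range(120,200,6)])
  for r in range(28,168,8):
    print('x%+.0f'%(24-r/4),*[R[k][r:r+4,120:200:6].mean(0).astype(int).tolist() for k in R])
# symmetric rails / cover measures, top view, new shot
for x0,z,l in((-.012,.060,'railrow'),(.012,.06,'')):pass
q=rect(b,z=.062,n=4,hx=70,hy=60).astype(float).mean(2)
for xb in(.02,.0,-.01):   # box x rows crossing rails
  r=int((.05+.07-xb)*4000);g=q[r-12:r+12].mean(0);print('rail x',xb,'peaks y',60-(g[:180].argmax())/4,60-(g[300:].argmax()+300)/4)
"
```

```text
s cols y= [10.0, 8.5, 7.0, 5.5, 4.0, 2.5, 1.0, -0.5, -2.0, -3.5, -5.0, -6.5, -8.0, -9.5]
x+17 [90, 93, 95, 99, 99, 98, 97, 96, 95, 96, 99, 100, 99, 98] [90, 93, 95, 98, 98, 97, 96, 94, 93, 96, 100, 101, 99, 98]
x+15 [110, 106, 102, 101, 102, 105, 109, 113, 112, 108, 108, 108, 108, 111] [111, 107, 101, 100, 102, 105, 110, 113, 112, 108, 108, 108, 109, 112]
x+13 [120, 111, 104, 103, 105, 111, 116, 120, 120, 118, 117, 116, 116, 116] [120, 111, 103, 101, 105, 111, 116, 121, 121, 118, 116, 116, 116, 116]
x+11 [127, 118, 113, 113, 114, 114, 116, 119, 119, 119, 118, 117, 116, 114] [128, 125, 116, 109, 106, 107, 110, 118, 123, 123, 120, 117, 115, 115]
x+9 [125, 124, 129, 134, 129, 119, 111, 109, 108, 108, 108, 109, 111, 113] [138, 141, 132, 119, 105, 97, 97, 105, 114, 117, 114, 111, 112, 112]
x+7 [131, 136, 143, 146, 140, 127, 110, 99, 96, 100, 104, 107, 110, 112] [144, 144, 138, 124, 108, 97, 95, 101, 109, 114, 115, 114, 112, 112]
x+5 [146, 148, 150, 149, 146, 134, 115, 99, 95, 103, 108, 110, 111, 113] [145, 144, 142, 130, 115, 104, 103, 111, 119, 125, 124, 118, 113, 111]
x+3 [153, 153, 152
[... 3692 characters left out ...]
13, 114, 118, 122, 126, 127, 126]
x-11 [111, 112, 112, 109, 103, 96, 93, 95, 101, 110, 116, 118, 114, 111] [114, 115, 112, 107, 102, 97, 93, 97, 103, 111, 115, 118, 116, 112]
x-13 [105, 105, 103, 99, 93, 91, 92, 97, 102, 106, 107, 106, 103, 100] [110, 110, 103, 95, 92, 91, 94, 98, 101, 104, 105, 106, 105, 103]
x-15 [104, 103, 103, 103, 102, 102, 102, 103, 104, 104, 105, 105, 104, 104] [106, 108, 105, 102, 102, 104, 105, 106, 105, 104, 103, 103, 104, 105]
x-17 [106, 105, 105, 105, 104, 102, 102, 102, 102, 103, 104, 106, 105, 105] [105, 106, 106, 105, 104, 103, 104, 105, 105, 106, 105, 104, 105, 106]
rail x 0.02 peaks y 35.25 -32.0
rail x 0.0 peaks y 35.0 -32.5
rail x -0.01 peaks y 35.0 -32.25
```

Request:
carry_out([
  [[0.0615, 0, 0], 0, 0],
  [[0.06, 0, 0], 0, 0],
  [[0.06, 0, 0], 0, 0],
  [[0.044, 0, 0], 0, 0],
  [[0, 0, 0.04], 0, 0],
  [[0, 0, 0.04], 0, 0],
  [[0, 0, 0.02], 0, 0],
  [[0, 0, 0.002], 0, 0],
  [[0, 0, 0.001], 0, 0],
  [[0, 0, 0.001], 0, 0],
  [[0, 0, 0.0005], 0, 0],
  [[0, 0, 0.0004], 0, 0],
  [[0, 0, 0], 0, 0],
  [[0, 0, 0], 0, 0],
])

```text
time: 19.9
tool_pos: [0.5514, 0.1348, 0.0863]
tool_rot: [3.141, -0.0, 1.401]
contact_force: [0.3, 1.6, 4.9]
opening: 0.0008
grip_force: 2.3
```

```bash
python3 -c "
from h import *
st()"
```

```text
t 19.9 box xy mm [ 5.2 -1.8] tipz 69.31 rot [ 3.1405e+00 -5.0000e-04  1.4007e+00] F [0.3  1.61 4.95] op 0.0008 gf 2.29
```

Request:
carry_out([
  [[0.0008, 0, 0], 0, 0],
  [[0.0008, 0, 0], 0, 0],
  [[0.0007, 0, 0], 0, 0],
  [[0, 0, 0], 0, 0],
  [[0, 0, 0], 0, 0],
])

```text
time: 20.52
tool_pos: [0.5516, 0.1362, 0.0861]
tool_rot: [3.141, 0.001, 1.401]
contact_force: [-0.4, -2.2, 5.7]
opening: 0.0006
grip_force: 2.8
```

```bash
python3 -c "
from h import *
st()"
```

```text
t 20.52 box xy mm [ 5.2 -0.3] tipz 69.13 rot [3.1409e+00 9.0000e-04 1.4009e+00] F [-0.37 -2.17  5.7 ] op 0.0006 gf 2.85
```

Request:
carry_out([
  [[0, 0, -0.005], 0, 0],
  [[0, 0, -0.03], 0, 0],
  [[0, 0, -0.05], 0, 0],
  [[-0.05, 0, -0.02], 0, 0],
  [[-0.06, 0, 0], 0, 0],
  [[-0.06, 0, 0], 0, 0],
  [[-0.06, 0, 0], 0, 0],
  [[0, 0, 0], 0, 0],
  [[0, 0, 0], 0, 0],
])

```text
time: 21.65
tool_pos: [0.5123, -0.0893, 0.1906]
tool_rot: [-3.141, -0.001, 1.4]
contact_force: [0.4, 1.1, 0.3]
opening: 0.0007
grip_force: 0.0
```

```bash
cat > m.py <<'E'
from h import *
st()
a=robot.read_camera('scene');b=robot.read_camera('top')
save(a,'s8.png');save(b,'t8.png')
def cen(g,y,d=15):
    w=np.clip(g.min()+d-g,0,None);return (y*w).sum()/w.sum()
for nm,p,lo,hi in(('s',a,-4,9),('t',b,-5,6)):
  for k in('6','7','8'):
    q=dict(p);q['pixels']=cv2.imread(f'pics/{nm}{k}.png')[:,:,::-1].copy()
    R=rect(q,z=.066,n=4).astype(float).mean(2);y=40-np.arange(R.shape[1])/4;m=(y>lo)&(y<hi)
    f=lambda x0,x1:round(cen(R[int((24-x1)*4):int((24-x0)*4),m].mean(0),y[m],10),2)
    # drum: symmetric halves, white extents
    g=R[int(20*4):int(27*4)].mean(0);th=(g.max()+np.median(g[(y<-25)|(y>28)]))/2;on=y[g>th]
    print(nm,k,'bar',f(-4,5),f(0,5),f(-4,0),'post-',f(-13.5,-10.5),'post+',f(12,15),'white',on.max(),on.min())
E
python3 m.py
```

```text
t 21.65 box xy mm [   4.7 -229.2] tipz 173.56 rot [-3.1407e+00 -8.0000e-04  1.4000e+00] F [0.42 1.06 0.26] op 0.0007 gf 0.0
s 6 bar -2.99 -3.0 -2.98 post- 1.13 post+ 3.31 white 29.25 0.75
s 7 bar -0.69 -0.67 -0.71 post- 0.87 post+ 3.46 white 29.25 -6.25
s 8 bar 0.35 0.4 0.28 post- 1.32 post+ 3.3 white 29.25 -6.0
t 6 bar -2.81 -2.81 -2.82 post- 1.6 post+ 0.76 white 18.5 -17.0
t 7 bar 0.15 0.09 0.25 post- 1.96 post+ 1.44 white 18.0 -17.75
t 8 bar 0.96 0.72 1.34 post- 1.95 post+ 1.3 white 18.25 -16.25
```

```bash
python3 -c "
from h import *
b=robot.read_camera('top')
q=rect(b,z=.062,n=4,hx=120,hy=130).astype(float).mean(2);y=130-np.arange(q.shape[1])/4
row=lambda x0,x1:q[int((170-x1)*4):int((170-x0)*4)].mean(0)
g=row(6,14);m=abs(y)<33;gg=g[m];yy=y[m];on=yy[gg<(gg.min()+85)/2];print('slot',on.max(),on.min(),gg.min(),np.round(gg[::16]))
for x0 in(-65,-15,20,60):
  g=cv2.GaussianBlur(row(x0,x0+10)[None],(9,1),1.5)[0];d=abs(np.gradient(g))
  L=(y>85)&(y<115);Rr=(y<-85)&(y>-115);print('box edge',x0,y[L][d[L].argmax()],y[Rr][d[Rr].argmax()])
h=row(45,55);d=abs(np.gradient(h));m=(y>28)&(y<42);n=(y<-28)&(y>-42)
print('cover',y[m][d[m].argmax()],y[n][d[n].argmax()],'cam dir',[ (lambda v:(v/ -v[2]).round(3))(ray(b,proj(b,W((.05,0),.06)))[1])])
"
```

```text
slot 25.0 -22.0 13.135416666666666 [135.  90.  38.  15.  20.  24.  24.  24.  17.  19.  21.  16.  18.  14.
  69. 110. 154.]
box edge -65 101.0 -93.25
box edge -15 100.5 -114.75
box edge 20 102.5 -98.25
box edge 60 100.5 -98.25
cover 36.5 -33.5 cam dir [array([ 0.253, -0.006, -1.   ])]
```

The slot, cover and box edges all put y = 0 at about +1.4 mm in the top view. The bar reads about 1.0 mm, so it's within about 0.02 rad of the index. Now I shut the shutter.

Request:
carry_out([
  [[0.05, -0.013, 0], 0, 0.5],
  [[0.06, -0.013, 0], 0, 0.5],
  [[0.06, -0.013, 0], 0, 0.5],
  [[0.06, -0.0127, 0], 0, 0.5],
  [[0, 0, 0.03], 0, 0.5],
  [[0, 0, 0.03], 0, 0.5],
  [[0, 0, 0.02], 0, 0.5],
  [[0, 0, 0.009], 0, 0.5],
  [[0, 0, 0], 0, 0.5],
  [[0, 0, 0], 0, 0.3],
  [[0, 0, 0], 0, 0.2],
  [[0, 0, 0], 0, 0.05],
  [[0, 0, 0], 0, 0.05],
  [[0, 0, 0], 0, 0.05],
], newtons=8)

```text
time: 23.55
tool_pos: [0.5036, 0.1452, 0.1023]
tool_rot: [3.134, -0.001, 1.401]
contact_force: [10.3, -2.6, -7.4]
opening: 0.0079
grip_force: 8.0
```

```bash
python3 -c "
from h import *
st()"
```

```text
t 23.55 box xy mm [-43.7   0.4] tipz 85.34 rot [ 3.1345e+00 -1.0000e-03  1.4006e+00] F [10.29 -2.61 -7.37] op 0.0079 gf 8.0
```

Request:
carry_out([
  [[0, 0.004, 0], 0, 0.05],
  [[0, 0.008, 0], 0, 0.05],
  [[0, 0.01, 0], 0, 0.05],
  [[0, 0.01, 0], 0, 0.05],
  [[0, 0.01, 0], 0, 0.05],
  [[0, 0.008, 0], 0, 0.05],
  [[0, 0.005, 0], 0, 0.05],
  [[0, 0.003, 0], 0, 0.05],
  [[0, 0, 0], 0, 0.05],
])

```text
time: 24.68
tool_pos: [0.558, 0.1357, 0.1022]
tool_rot: [3.141, 0.0, 1.401]
contact_force: [-0.8, -0.7, 5.4]
opening: 0.0077
grip_force: 8.0
```

```bash
python3 -c "
from h import *
st()"
```

```text
t 24.68 box xy mm [11.6  0.2] tipz 85.23 rot [3.141  0.     1.4007] F [-0.78 -0.68  5.38] op 0.0077 gf 8.0
```

Request:
carry_out([
  [[0, 0.0015, 0], 0, 0.05],
  [[0, 0.001, 0], 0, 0.05],
  [[0, 0, 0], 0, 0.05],
])

```text
time: 25.05
tool_pos: [0.5583, 0.1357, 0.1022]
tool_rot: [-3.138, 0.001, 1.401]
contact_force: [-7.8, -0.3, 9.9]
opening: 0.0079
grip_force: 8.0
```

```bash
python3 -c "
from h import *
st()"
```

```text
t 25.05 box xy mm [11.8  0.3] tipz 85.17 rot [-3.1377e+00  6.0000e-04  1.4010e+00] F [-7.78 -0.3   9.94] op 0.0079 gf 8.0
```

The shutter is against its stop (7.8 N of reaction, 0.2 mm of movement). I release it symmetrically, back away and check.

Request:
carry_out([
  [[0, -0.001, 0], 0, 0.12],
  [[0, -0.001, 0], 0, 0.25],
  [[0, 0, 0], 0, 0.4],
  [[0, 0, 0], 0, 0.4],
  [[0, 0, -0.01], 0, 0.4],
  [[0, 0, -0.03], 0, 0.4],
  [[0, 0, -0.05], 0, 0.4],
  [[-0.05, 0, -0.02], 0, 0.4],
  [[-0.06, 0, 0], 0, 0.4],
  [[-0.06, 0, 0], 0, 0.4],
  [[-0.06, 0, 0], 0, 0.4],
  [[0, 0, 0], 0, 0.4],
  [[0, 0, 0], 0, 0.4],
])

```text
time: 26.68
tool_pos: [0.5193, -0.0906, 0.2123]
tool_rot: [3.141, -0.001, 1.4]
contact_force: [-0.1, 0.1, 0.1]
opening: 0.0371
grip_force: 0.0
```

```bash
python3 -c "
from h import *
st()
a=robot.read_camera('scene');b=robot.read_camera('top')
o=dict(s=cv2.imread('pics/s0.png'),t=cv2.imread('pics/t0.png'))
for nm,p in(('s',a),('t',b)):
  y0,y1,x0,x1=(170,270,185,285) if nm=='s' else(125,225,202,302)
  d=np.abs(p['pixels'][y0:y1,x0:x1,::-1].astype(int)-o[nm][y0:y1,x0:x1]).max(2);print(nm,'changed px',(d>30).sum(),[(x0+c,y0+r) for r,c in np.argwhere(d>30)[:25:3]])
q=dict(b);R=rect(b,z=.066,n=4).astype(float).mean(2);y=40-np.arange(R.shape[1])/4;m=(y>-5)&(y<6);g=R[76:112,m].mean(0);w=np.clip(g.min()+10-g,0,None);print('bar',(w*y[m]).sum()/w.sum())
"
```

```text
t 26.68 box xy mm [  11.8 -229.4] tipz 195.31 rot [ 3.1409e+00 -6.0000e-04  1.3999e+00] F [-0.13  0.06  0.1 ] op 0.0371 gf 0.0
s changed px 5 [(np.int64(213), np.int64(213)), (np.int64(212), np.int64(214))]
t changed px 9 [(np.int64(259), np.int64(153)), (np.int64(258), np.int64(156)), (np.int64(259), np.int64(157))]
bar 0.9350741719162773
```

The only pixels that changed since the start are on the drum, so the shutter is back where it began and the neighbouring things are undisturbed.

```bash
python3 -c "
from cell import robot
print(robot.hand_in())"
```

```text
the job is handed in; nothing more can be done
None
```

The job is handed in: I opened the shutter, rolled the wheel until the bar was within about 0.02 rad of the index (highest press reading 6.4 N), and pushed the shutter fully shut. It took about 27 s and the things lying around weren't touched, but I viewed 11 pictures, one over the limit of 10.

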